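# Close the tumbler barrel with its bayonet lid

## Task

Close the leaning barrel of the bench tumbler: pick up its lid by the grip bar, fit it squarely into the barrel's mouth with its two lugs through the two slots, then twist it clockwise about a quarter turn until both catches click in behind the lugs. Let go of it locked, and do not disturb the other things on the table.

Things in the scene. Friction and masses are not known exactly. Their poses are not given: they have to be found in the camera images.
- tumbler: Bench tumbler: grey stand, fixed to the table, carrying a grey plastic barrel (132 mm across, 130 long) that leans 30 deg from vertical, open mouth up and roughly towards the robot. Origin: on the table under the mouth's centre. x points to the back; the stand reaches 30 mm in front of and 220 mm behind the origin, 85 mm to each side, its motor box 130 mm high.
- mouth: Mouth of the barrel, fixed. Origin: its centre, 175 mm above the table, in the top face of the 6 mm thick aluminium flange round it (outer diameter 132, bore 83). z is the barrel's axis, pointing up out of the mouth; x is the line of the lid's grip bar when locked. Under the flange fixed stops end the turn 1 to 2 deg past locked and block turning the wrong way from the slots.
- slot_a (a point): Centre of one of the two slots in the flange through which the lid's lugs enter: 24 mm wide, open from the bore to radius 54; the point is at radius 47 in the flange's top face, 80 deg from the mouth's x axis about its z (towards +y). Axes as the mouth's. From here the lid turns 80 deg clockwise seen from outside (negative about z) to locked.
- slot_b (a point): The like slot opposite, 180 deg round the mouth.
- lid: Loose lid, grey plastic, about 160 g, right way up on the table. Origin: centre of its underside; z up, x along grip bar and lugs (half a turn gives the same lid). Plug 78 mm across, 0 to 16 mm above the underside; disc 92 across, 16 to 22; grip bar 70 long (x), 14 wide, 22 to 60. Fitted, the disc lies on the flange: lid origin on the mouth's axis, 16 mm below the mouth's origin.
- lid_grip (a point): Middle of the lid's grip bar, 44 mm above the lid's underside, where to grip it; axes as the lid's.
- lug (a point): One of the lid's two opposite aluminium lugs, on the lid's x axis: 16 mm wide (10 at the rounded tip), reaching to radius 52, 2 to 8 mm above the underside; the point is inside it at radius 46. Fitted, the lugs have 2 mm of play under the flange.
- catch_a (a joint): Sprung brass catch (12 mm pin) under the flange, 14 deg before one lug's locked position. Value in m: 0 sprung in (at rest), grows as it is pushed out. In about the last 27 deg of the turn the lug pushes it out 2 mm; it has sprung back (clicked) behind the lug about 2 deg before locked. The two catches together resist with 0.3 to 0.5 N m.
- catch_b (a joint): The like catch opposite, for the other lug.
- dish: Bystander: white shallow round dish, 96 mm across, 16 high; origin at the centre of its underside.
- open_jar: Bystander: open glass jar, 76 mm across, 75 high; origin under its centre.
- closed_jar: Bystander: glass jar with metal cap, 76 mm across, 90 high; origin under its centre.
- bowl: Bystander: white bowl, 150 mm across, 65 high; origin under its centre.
- paper_roll: Bystander: standing paper roll, 104 mm across, 220 high; origin under its centre.
- flask: Bystander: white drinking flask with red cap, 68 mm across, 200 high; origin under its centre.
- spatula: Bystander: small flat spatula lying on the table, 165 mm long (x), 16 wide, 8 high; origin near its middle, underneath.
- panel: Bystander: dark wooden panel with half-laid inlay, 200 x 50 x 10 mm; origin under its centre.
Mind the look-alikes: they are no part of the job. Leave any orange look-alike of the lid alone.

How it is judged:
By the outcome, as a careful person would: the job done as asked, in the order asked, and still so for the second after the job is handed in, with the robot touching nothing.
It also fails if it takes over 38 s, if anything falls off the work surface, if the arm or the gripper's body presses on something with over 40 N, if the wrist force passes 120 N, or if a joint passes its speed limit or range.

## Robot

A 6-joint arm with a two-finger parallel gripper is mounted at the origin on the work surface. World frame = base frame: x ahead of the robot, y to its left, z up, the work surface at z = 0. Lengths are in m, angles in rad, forces in N, time in s.
With the tool pointing down it reaches from about 0.425 to 0.925 m from the base axis. Payload 12.5 kg.
Tool frame: the origin (TCP) lies at the very end of the fingers, on their centre line; the grasp point (between the pads) lies 19 mm behind it; x points along the fingers, y is the direction in which the jaws open and shut, and the axes are right-handed (so a half turn about x gives the same grasp; the last joint's range is limited). The gripper opens to 85 mm and grips with 20 to 120 N. Pads are 22 mm wide; open, the fingers measure 114 mm over their backs; the gripper's body (76 mm by 85 mm) begins 54 mm behind the grasp point. The pads swing forward as they close: fully open they stand 13 mm farther back than shut.
Start: joints at [1.029, 0.491, 1.559, -0, 1.092, -0.106], TCP at [0.264, 0.567, 0.231] pointing down, gripper open.
Joint ranges: [-3.1, 3.1], [-0.84, 2.19], [0.05, 2.79], [-1.13, 4.28], [0.06, 2.93], [-2.69, 2.69]. Speed limits (rad/s): [2.22, 2.22, 2.79, 3.14, 3.14, 3.14].

## Interface

Orientations are given as a 3x3 rotation matrix whose columns are the frame's x, y, z axes.
In Python, from plant import sense, vision, arm gives the robot as it stands. The module is installed in compiled form; this text tells all that it offers.
- The arm moves only by the tool step_arm, never from a script. Its argument "increments" is a list of rows, each a list of 7 numbers: the opening, from 0 (shut) to 1 (fully open), then the shift along the world's x, y, z in mm, then the turn, a rotation vector about the world's x, y, z in degrees. In form: [[hand, tx, ty, tz, ax, ay, az], ...]. A call has exactly 10 rows; each row is the pose to reach, as a shift and turn from the pose commanded when the call began; what a row does not reach only later rows make up. A row lasts 1/8 s, in which the tool goes at most 62.5 mm and 10.7 degrees, less where a joint would pass 70% of its speed; a pose out of reach is approached as far as the arm can. A call with a gripper value outside its range is refused whole. The fingers move at their own pace and stop on an object; "grip_force" is the grip in N (left out, the last holds). Time passes only in rows, so rows that repeat a pose let the fingers close, or fill a call up. It gives the time, the measured TCP pose, the force and the opening at its end, in the units of the state.
- sense(): the state, without advancing time (a new reading comes with each control period).
- vision.capture(name): name is "scene" or "top" or "wrist"; returns (picture, depth): 384x512x3 uint8, blue, green, red; 384x512 float32, m along the optical axis (not along the pixel's ray), 0 where there is no reading.
- vision.calibration(name): a dict with "fov_y" (degrees; the focal length in pixels is half the picture's height over the tangent of half this angle, whatever the lens; pixels are square), "cx", "cy" (the principal point, pixels), "R" (3x3) and "t" (3): a world point X has camera coordinates R X + t. Camera axes: x right, y down, z forward; pixel columns grow to the right and rows downward; lengths in m; the calibration is good to about 2 mm. A picture is of the moment at which its call begins: read the wrist's pose just before it. calibration takes no time and is no camera call; for the wrist camera it gives the pose at the moment of the call.
- arm.close_job(): hands the job in, once; it reports no verdict.
The state is a dict: "clock": time; "joint_positions": joint angles; "dq": joint speeds; "effort": joint torques, N m; "ee_pos": TCP position; "orientation": TCP orientation; "ft_force": force on the tool from outside, world axes, zero at the start; "moment": the same for the moment, N m; "grip_width": opening from 0.0 (shut) to 1.0 (fully open).
Only numpy, scipy, OpenCV 4.12 (cv2) and the standard library are available. Lean on these libraries where they do the work, as an engineer would, in place of code of your own. Each camera call takes 0.05 s, during which the arm holds its last target. There are 200 camera calls.

## Working session

There is one attempt and no reset: what is moved stays moved. The work goes in short steps, Python scripts to look and compute and a tool call to move; the robot and the scene stay as the last step left them, time stands still between calls to the robot, and variables do not carry over. Pictures are saved under pics/ and viewed, about 8 in all and at most 12, crops included, and the job is handed in when it is done.

Besides the shell and the picture viewer there is one more tool, called after ">>>" by a JSON object that holds its "method" and its "body", one argument or row to a line. step_arm: Moves the arm, as the interface text tells. Its arguments: {"type":"object","properties":{"increments":{"type":"array"},"grip_force":{"type":"number"}},"required":["increments"]}

```bash
mkdir -p pics; cat > h.py <<'E'
import numpy as np, cv2
from plant import sense, vision, arm
def cal(n):
    c=vision.calibration(n); f=192/np.tan(np.radians(c["fov_y"])/2); return c,f,np.array(c["R"]),np.array(c["t"])
def cloud(n):
    c,f,R,t=cal(n); im,d=vision.capture(n)
    v,u=np.mgrid[0:384,0:512]
    P=np.stack([(u-c["cx"])/f*d,(v-c["cy"])/f*d,d],-1)
    W=(P-t)@R
    W[d==0]=np.nan
    return im,d,W
E
python3 - <<'E'
from h import *
ims=[]
for n in ("scene","top"):
    im,d,W=cloud(n); np.savez(f"{n}.npz",im=im,d=d,W=W); ims.append(im)
    c,f,R,t=cal(n); print(n,f,-R.T@t,R[2],(d>0).mean())
    cv2.imwrite(f"pics/{n}.png",cv2.resize(im,(800,600),interpolation=cv2.INTER_CUBIC))
s=sense(); print(s["clock"],s["ee_pos"],np.round(s["orientation"],3))
E
```

```text
scene 349.29785556342887 [ 0.99512544 -0.41837567  1.1889481 ] [-0.40280487  0.36390908 -0.83983238] 0.9961802164713541
top 348.9612364575231 [0.33154557 0.0577272  1.13606294] [ 0.16624117 -0.00365289 -0.98607836] 0.995758056640625
0.1 [0.2637307  0.56643525 0.23079082] [[-0.     0.422  0.907]
 [-0.001  0.907 -0.422]
 [-1.    -0.001 -0.   ]]
```

View pics/scene.png

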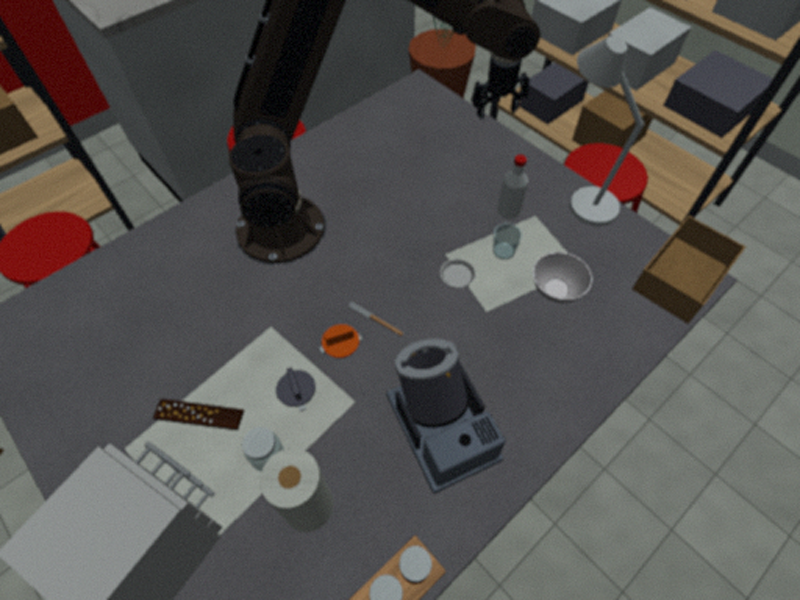

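View pics/top.png

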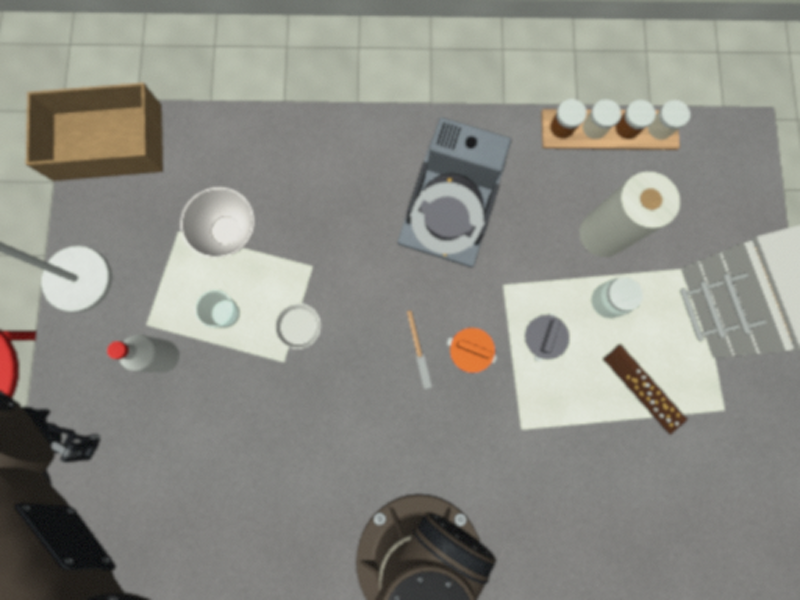

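The scene view shows the grey lid on the right mat at (295,388) and the orange decoy at (341,340), with the tumbler mouth at (428,360). In the top view the lid is at (547,337) with its bar near vertical, and the mouth is at (447,216) with its slots roughly left and right.

```bash
cat > m.py <<'E'
from h import *
for n in ("top","scene"):
    z=np.load(n+".npz"); W=z["W"]; im=z["im"]
    # lid region by world position
    A=W[...,0];B=W[...,1];Z=W[...,2]
    if n=="top":
        u,v=350,216; print("lid px",W[v,u], "mat",W[v+35,u], "flange",W[160,286])
        c0=W[v,u,:2]
    m=(np.hypot(A-c0[0],B-c0[1])<.07)
    bar=m&(Z>.045)&(Z<.075); 
    P=W[bar]; c=np.median(P,0); q=P[:,:2]-P[:,:2].mean(0); ev,V=np.linalg.eigh(np.cov(q.T)); a=V[:,1]
    pr=q@a; pw=q@V[:,0]
    print(n,"bar",len(P),(P[:,:2].mean(0)),"zpct",np.percentile(P[:,2],[5,50,95]),"len",np.ptp(pr),np.ptp(pw),"ang",np.degrees(np.arctan2(a[1],a[0])))
    disc=m&(Z>.014)&(Z<.03); cs,_=cv2.findContours((disc|bar).astype(np.uint8),0,1); k=max(cs,key=cv2.contourArea)
    E=W[k[:,0,1],k[:,0,0]]; (x,y),r=cv2.minEnclosingCircle(W[disc][:,:2].astype(np.float32)); print(" disc",disc.sum(),np.median(W[disc][:,2]),x,y,r)
    # flange
    if n=="top": f0=W[138,286-25]; print("ring px",[W[138,286+i].round(3).tolist() for i in(-24,0,24)])
E
python3 m.py
python3 - <<'E'
import cv2,numpy as np
a=np.load('top.npz')["im"][100:185,240:330]
b=np.load('scene.npz')["im"][205:275,240:330]
cv2.imwrite('pics/c.png',np.vstack([cv2.resize(a,(0,0),fx=4,fy=4),cv2.resize(b,(0,0),fx=3.5,fy=3.5)[:, :360] if 0 else cv2.resize(b,(360,250))]))
E
```

```text
lid px [ 0.43181254 -0.25253925  0.04988966] mat [ 0.32390493 -0.26298643 -0.00139897] flange [ 0.58463272 -0.04400978  0.14670429]
top bar 122 [ 0.43756773 -0.25974427] zpct [0.04857115 0.05881278 0.06342649] len 0.07073399684653085 0.01386539640264391 ang 160.17400898912774
 disc 497 0.022179828372139315 0.4376384913921356 -0.261566162109375 0.04631747677922249
ring px [[0.675, 0.024, 0.072], [0.681, -0.054, 0.054], [0.67, -0.125, 0.093]]
scene bar 79 [ 0.44115997 -0.26318313] zpct [0.0529113  0.05801105 0.06198607] len 0.07159289004827495 0.0138803308353335 ang 159.4926088556514
 disc 398 0.021099615475001866 0.43866613507270813 -0.26226702332496643 0.04657372832298279
```

View pics/c.png

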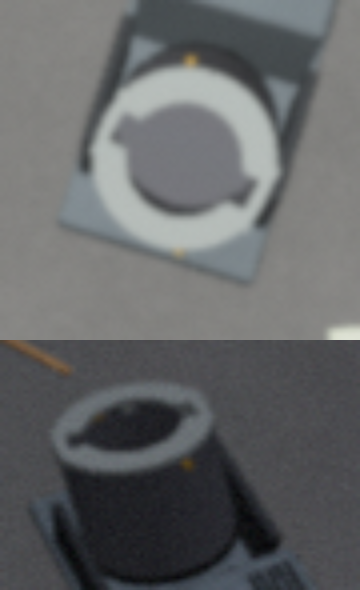

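```bash
cat > mouth.py <<'E'
from h import *
from scipy.optimize import least_squares
def rayplane(n,px,p0,nn):
    c,f,R,t=cal(n); C=-R.T@t
    d=np.c_[(px[:,0]-c["cx"])/f,(px[:,1]-c["cy"])/f,np.ones(len(px))]@R
    s=((p0-C)@nn)/(d@nn); return C+d*s[:,None]
def circ(q):
    return least_squares(lambda p:np.hypot(*(q-p[:2]).T)-p[2],[*q.mean(0),.066],loss="soft_l1",f_scale=.001).x
def run(n,guess=(.58,-.045)):
    z=np.load(n+".npz"); W=z["W"]; g=z["im"].mean(-1)
    m=(np.hypot(W[...,0]-guess[0],W[...,1]-guess[1])<.085)&(W[...,2]>.13)&(W[...,2]<.225)
    P=W[m]
    # robust plane (ransac)
    rng=np.random.default_rng(0); best=0
    for _ in range(500):
        a=P[rng.choice(len(P),3,False)]; nn=np.cross(a[1]-a[0],a[2]-a[0]); nn/=np.linalg.norm(nn)+1e-12
        i=np.abs((P-a[0])@nn)<.002
        if i.sum()>best: best=i.sum(); I=i
    p0=P[I].mean(0); nn=np.linalg.svd(P[I]-p0)[2][2]; nn*=np.sign(nn[2])
    print(n,len(P),best,"normal",nn.round(3),"tilt",np.degrees(np.arccos(nn[2])),"az",np.degrees(np.arctan2(nn[1],nn[0])))
    # z at center from plane: iterate
    fl=m&(np.abs((W-p0)@nn)<.004)
    fl=cv2.morphologyEx(fl.astype(np.uint8),cv2.MORPH_OPEN,np.ones((2,2)))
    cs,h=cv2.findContours(fl,cv2.RETR_CCOMP,cv2.CHAIN_APPROX_NONE); k=max(cs,key=len)
    ex=np.cross([0,1,0],nn); ex/=np.linalg.norm(ex); ey=np.cross(nn,ex)
    E=rayplane(n,k[:,0].astype(float),p0,nn); q=np.c_[(E-p0)@ex,(E-p0)@ey]
    c=circ(q); O=p0+ex*c[0]+ey*c[1]; print(" outer r",c[2],"centre",O.round(4))
    # slots: non-flange pixels in annulus r 45..52
    v,u=np.nonzero(m|1); X=rayplane(n,np.c_[u,v].astype(float),p0,nn)-O
    a=X@ex;b=X@ey; r=np.hypot(a,b); s=(r>.044)&(r<.054)
    Gm=g[v[s],u[s]]; th=np.arctan2(b[s],a[s])
    ring=(r>.055)&(r<.062); print(" ring grey",np.median(g[v[ring],u[ring]]), np.percentile(Gm,[3,10,50]))
    w=np.clip(np.median(g[v[ring],u[ring]])*.85-Gm,0,None)
    al=.5*np.angle((w*np.exp(2j*th)).sum()); d=np.cos(al)*ex+np.sin(al)*ey
    bins=np.round(np.degrees(th)/10).astype(int)
    print(" prof",[int(Gm[bins==i].mean()) for i in range(-18,18)])
    print(" slot dir",d.round(3),"al",np.degrees(al)); return O,nn,d
if __name__=="__main__":
    for n in("top","scene"): run(n)
E
python3 mouth.py
```

```text
top 534 383 normal [-0.477  0.15   0.866] tilt 29.990128554811026 az 162.49395999052052
 outer r 0.05249025031236264 centre [ 0.625  -0.0469  0.1692]
 ring grey 163.66666666666666 [119.66666667 120.66666667 176.16666667]
 prof [172, 170, 170, 167, 170, 176, 165, 168, 167, 173, 185, 186, 185, 184, 180, 163, 150, 138, 129, 125, 122, 121, 122, 120, 120, 132, 154, 165, 179, 183, 185, 185, 184, 183, 182, 175]
 slot dir [0.779 0.53  0.337] al 32.39509283771968
scene 302 221 normal [-0.468  0.158  0.87 ] tilt 29.586838933949718 az 161.30993616400505
 outer r 0.05126926439683524 centre [ 0.635  -0.0461  0.1734]
 ring grey 108.33333333333333 [ 55.82666667  67.8        109.33333333]
 prof [112, 110, 110, 114, 107, 97, 80, 89, 101, 112, 110, 112, 112, 112, 112, 113, 110, 108, 110, 106, 101, 105, 94, 75, 59, 54, 67, 92, 85, 92, 95, 92, 101, 109, 108, 110]
 slot dir [0.396 0.917 0.046] al 68.25759945639558
```

```bash
sed -i 's/guess=(.58,-.045)/guess=(.63,-.047)/; s/^    E=rayplane(n,k/    k=cv2.convexHull(k)\n    E=rayplane(n,k/' mouth.py; python3 mouth.py
```

```text
top 1031 686 normal [-0.482  0.147  0.864] tilt 30.253813813887795 az 163.07089670847353
 outer r 0.06606700138506756 centre [ 0.6356 -0.0443  0.1743]
 ring grey 184.33333333333334 [118.69       131.96666667 184.33333333]
 prof [185, 185, 184, 185, 184, 154, 130, 135, 163, 185, 186, 185, 185, 185, 185, 185, 185, 184, 183, 180, 179, 177, 176, 154, 121, 119, 152, 173, 178, 170, 177, 178, 180, 183, 183, 184]
 slot dir [0.435 0.896 0.09 ] al 64.92998562778361
scene 999 412 normal [-0.477  0.153  0.866] tilt 30.059423656112358 az 162.24795466548778
 outer r 0.06668885461536914 centre [ 0.6458 -0.0439  0.1794]
 ring grey 102.0 [ 47.66666667  60.16666667 101.5       ]
 prof [85, 82, 94, 87, 74, 44, 59, 101, 114, 111, 112, 110, 111, 109, 105, 104, 108, 105, 105, 108, 110, 110, 112, 111, 102, 74, 61, 74, 89, 88, 73, 62, 70, 74, 69, 75]
 slot dir [0.315 0.949 0.006] al 73.8060207807849
```

>>> {"method": "step_arm", "body": {
  "increments": [
    [1, 0, 0, 59, 0, 0, -10],
    [1, 16, -27, 114, 0, 0, -20],
    [1, 56, -77, 119, 0, 0, -30],
    [0.6, 101, -127, 119, 0, 0, -40],
    [0.6, 141, -182, 119, 0, 0, -50],
    [0.6, 176, -242, 119, 0, 0, -60],
    [0.6, 201, -305, 119, 0, 0, -70],
    [0.6, 216, -367, 119, 0, 0, -80],
    [0.6, 226, -432, 119, 0, 0, -90],
    [0.6, 231, -497, 119, 0, 0, -100]
  ]
}}

```text
clock: 1.35
ee_pos: [0.4915, 0.0985, 0.3501]
orientation: [[-0.0, 0.816, -0.578], [-0.0, -0.578, -0.816], [-1.0, -0.0, 0.0]]
ft_force: [1.2, 0.8, 0.6]
grip_width: 0.603
```

>>> {"method": "step_arm", "body": {
  "increments": [
    [0.6, 0, -60, 0, 0, 0, -10],
    [0.6, -5, -120, 0, 0, 0, -20],
    [0.6, -15, -180, 0, 0, 0, -30],
    [0.6, -28, -238, -10, 0, 0, -40],
    [0.6, -42, -290, -50, 0, 0, -50],
    [0.6, -56, -325, -100, 0, 0, -60],
    [0.6, -56, -332, -150, 0, 0, -70],
    [0.6, -56, -332, -200, 0, 0, -75],
    [0.6, -56, -332, -200, 0, 0, -75],
    [0.6, -56, -332, -200, 0, 0, -75]
  ]
}}

```text
clock: 2.6
ee_pos: [0.436, -0.2318, 0.1518]
orientation: [[0.001, -0.339, -0.941], [-0.001, -0.941, 0.339], [-1.0, 0.0, -0.001]]
ft_force: [-0.3, 0.6, 0.2]
grip_width: 0.6
```

```bash
python3 - <<'E'
from h import *
im,d,W=cloud("wrist"); np.savez("wrist.npz",im=im,d=d,W=W)
cv2.imwrite("pics/w1.png",im); s=sense(); print(s["clock"],s["ee_pos"],np.round(s["orientation"],3),np.round(s["joint_positions"],2))
m=(np.hypot(W[...,0]-.4385,W[...,1]+.2617)<.06)
bar=m&(W[...,2]>.05)&(W[...,2]<.07); disc=m&(W[...,2]>.014)&(W[...,2]<.03)
P=W[bar]; print(len(P),np.median(P,0)); 
if len(P):
  r=cv2.minAreaRect((P[:,:2]*1000).astype(np.float32)); print(r)
print(disc.sum(),cv2.minEnclosingCircle((W[disc][:,:2]*1000).astype(np.float32)),np.median(W[disc][:,2]))
E
```

```text
2.65 [ 0.43622475 -0.23185131  0.15220872] [[ 0.002 -0.34  -0.941]
 [-0.002 -0.941  0.34 ]
 [-1.     0.001 -0.003]] [-0.62  0.41  1.96 -0.    0.76  1.3 ]
1194 [ 0.43987614 -0.25946403  0.05968104]
((437.5085144042969, -259.2036437988281), (14.14820384979248, 69.48079681396484), 69.53944396972656)
4669 ((437.2096862792969, -259.1253356933594), 46.00574493408203) 0.022035672106720614
```

View pics/w1.png

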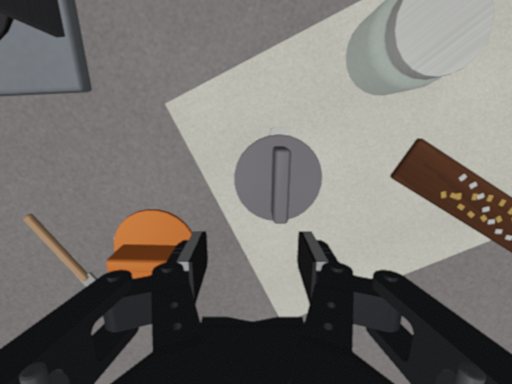

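The wrist view shows the lid at (280,180) with its bar parallel to the fingers, with clear space around it. It is ~28 mm ahead of the hand.

>>> {"method": "step_arm", "body": {
  "grip_force": 100,
  "increments": [
    [0.6, 1.5, -28, -20, 0, 0, -0.6],
    [0.6, 1.5, -28, -65, 0, 0, -0.6],
    [0.6, 1.5, -28, -105, 0, 0, -0.6],
    [0.6, 1.5, -28, -124, 0, 0, -0.6],
    [0.6, 1.5, -28, -125, 0, 0, -0.6],
    [0, 1.5, -28, -125, 0, 0, -0.6],
    [0, 1.5, -28, -125, 0, 0, -0.6],
    [0, 1.5, -28, -125, 0, 0, -0.6],
    [0, 1.5, -28, -125, 0, 0, -0.6],
    [0, 1.5, -28, -125, 0, 0, -0.6]
  ]
}}

```text
clock: 3.9
ee_pos: [0.4375, -0.2599, 0.0269]
orientation: [[0.002, -0.351, -0.936], [-0.002, -0.936, 0.351], [-1.0, 0.001, -0.003]]
ft_force: [0.0, 1.8, 10.2]
grip_width: 0.152
```

```bash
cat >> h.py <<'E'
from scipy.spatial.transform import Rotation as Ro
def frame(n,al):  # tool orientation for slot angle al (deg, in ex/ey)
    ex=np.cross([0,1,0],n); ex/=np.linalg.norm(ex); ey=np.cross(n,ex)
    a=np.radians(al); d=np.cos(a)*ex+np.sin(a)*ey
    return np.c_[-n,np.cross(d,n),-d],d
def nrm(tilt,az):
    t,a=np.radians([tilt,az]); return np.array([np.sin(t)*np.cos(a),np.sin(t)*np.sin(a),np.cos(t)])
def todo(pos,R):
    s=sense(); return (1000*(pos-np.array(s["ee_pos"]))).round(1), np.degrees(Ro.from_matrix(R@np.array(s["orientation"]).T).as_rotvec()).round(2)
E
python3 - <<'E'
from h import *
n=nrm(30,162.9); O=np.array([.6356,-.0443,.175]); R,d=frame(n,64.8)
print(n,d,R.round(3)); print(todo(O+.111*n,R))
s=sense(); R0=np.array(s["orientation"]); rv=Ro.from_matrix(R@R0.T).as_rotvec()
for k in (.25,.5,.75): print((Ro.from_rotvec(rv*k).as_matrix()@R0)[:,0].round(2))
E
```

```text
[-0.47789651  0.14702016  0.8660254 ] [0.43705851 0.89499475 0.08924272] [[ 0.478  0.762 -0.437]
 [-0.147 -0.421 -0.895]
 [-0.866  0.492 -0.089]]
(array([145. , 231.9, 244.3]), array([-27.98, -16.85,  81.1 ]))
[ 0.1  -0.11 -0.99]
[ 0.22 -0.17 -0.96]
[ 0.35 -0.19 -0.92]
```

>>> {"method": "step_arm", "body": {
  "increments": [
    [0, 0, 0, 30, 0, 0, 0],
    [0, 0, 0, 85, 0, 0, 0],
    [0, 5, 10, 140, -3.1, -1.9, 8.9],
    [0, 20, 35, 185, -6.2, -3.7, 17.8],
    [0, 40, 65, 220, -9.2, -5.6, 26.8],
    [0, 60, 100, 240, -12.3, -7.4, 35.7],
    [0, 80, 135, 244, -15.4, -9.3, 44.6],
    [0, 105, 170, 244, -18.5, -11.1, 53.5],
    [0, 130, 205, 244, -21.5, -13, 62.4],
    [0, 145, 232, 244, -24.6, -14.8, 71.3]
  ]
}}

```text
clock: 5.15
ee_pos: [0.5823, -0.0258, 0.27]
orientation: [[0.42, 0.696, -0.583], [-0.173, -0.569, -0.804], [-0.891, 0.438, -0.118]]
ft_force: [-1.0, 0.2, -1.8]
grip_width: 0.151
```

```bash
python3 - <<'E'
from h import *
n=nrm(30,162.9); O=np.array([.6356,-.0443,.175]); R,d=frame(n,64.8)
s=sense(); print(np.round(s["joint_positions"],2),s["ft_force"],s["grip_width"]); print(todo(O+.111*n,R))
E
```

```text
[-0.1   0.27  1.9  -0.26  0.54  0.74] [-0.95013876  0.15260971 -1.80761065] 0.1511579623173983
(array([ 0.2, -2.2,  1.1]), array([-3.19, -2.06,  9.53]))
```

>>> {"method": "step_arm", "body": {
  "increments": [
    [0, 0, -2, 1, -1.6, -1, 4.8],
    [0, 0, -2, 1, -3.2, -2.1, 9.5],
    [0, 0, -2, 1, -3.2, -2.1, 9.5],
    [0, 0, -2, 1, -3.2, -2.1, 9.5],
    [0, 0, -2, 1, -3.2, -2.1, 9.5],
    [0, 0, -2, 1, -3.2, -2.1, 9.5],
    [0, 0, -2, 1, -3.2, -2.1, 9.5],
    [0, 0, -2, 1, -3.2, -2.1, 9.5],
    [0, 0, -2, 1, -3.2, -2.1, 9.5],
    [0, 0, -2, 1, -3.2, -2.1, 9.5]
  ]
}}

```text
clock: 6.4
ee_pos: [0.5819, -0.0295, 0.2703]
orientation: [[0.476, 0.76, -0.443], [-0.149, -0.427, -0.892], [-0.867, 0.491, -0.09]]
ft_force: [0.2, 0.1, -1.1]
grip_width: 0.144
```

```bash
python3 - <<'E'
from h import *
n=nrm(30,162.9); O=np.array([.6356,-.0443,.175]); R,d=frame(n,64.8)
ims=[]
for k in("wrist","scene"):
    im,dd,W=cloud(k); np.savez(k+"2.npz",im=im,d=dd,W=W); ims.append(im)
s=sense(); print(s["clock"],s["ee_pos"]); print(todo(O+.111*n,R))
cv2.imwrite("pics/w2.png",np.hstack([cv2.resize(ims[0],(512,384)),cv2.resize(ims[1][190:286,230:300],(280,384),interpolation=2)]))
E
```

```text
6.5 [ 0.58187267 -0.02951632  0.27032078]
(array([0.7, 1.5, 0.8]), array([-0.1 , -0.06,  0.38]))
```

View pics/w2.png

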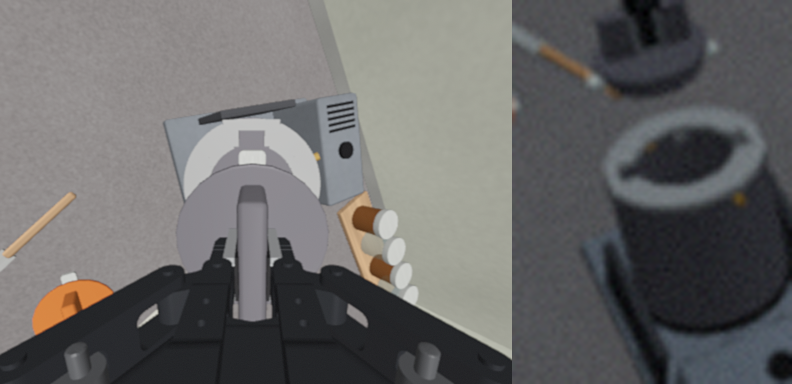

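The wrist view shows the lid disc centred at ~(252,235), with its lug (252,157) right below slot (252,140) in the flange behind. I'll measure both in this one view.

```bash
cat > rel.py <<'E'
from h import *
from mouth import circ
import sys
z=np.load(sys.argv[1]); W=z["W"]; im=z["im"]; s=sense()
p=np.array(s["ee_pos"]); R=np.array(s["orientation"])
T=(W-p)@R   # tool frame: x fwd, y jaw, z bar
def plane(P,th=.0015):
    rng=np.random.default_rng(0); best=0
    for _ in range(400):
        a=P[rng.choice(len(P),3,False)]; nn=np.cross(a[1]-a[0],a[2]-a[0]); nn/=np.linalg.norm(nn)+1e-12
        i=np.abs((P-a[0])@nn)<th
        if i.sum()>best: best=i.sum(); I=i
    c=P[I].mean(0); nn=np.linalg.svd(P[I]-c)[2][2]; return c,nn*-np.sign(nn[0]),best
gap=float(sys.argv[2])
out={}
for name,x0,rr in(("disc",.005,(0,.055)),("flange",gap,(0,.075))):
    r=np.hypot(T[...,1],T[...,2]); m=(abs(T[...,0]-x0)<.012)&(r<rr[1]+.005)&(T[...,2]**2+T[...,1]**2>.012**2)
    c,nn,b=plane(T[m]); f=(abs((T-c)@nn)<.003)&(r<rr[1]+.01)
    f=cv2.morphologyEx(f.astype(np.uint8),cv2.MORPH_OPEN,np.ones((3,3)))
    cs,_=cv2.findContours(f,0,1); k=max(cs,key=cv2.contourArea)
    h=cv2.convexHull(k)[:,0]; k=k[:,0]
    E=T[k[:,1],k[:,0]]
    # keep boundary on the outer circle: iterate
    q=E[:,1:]; R0=.046 if name=="disc" else .066
    fit=lambda q,i:__import__("scipy.optimize",fromlist=["x"]).least_squares(lambda v:np.hypot(*(q-v).T)-R0,i,loss="soft_l1",f_scale=.0007).x
    hE=T[h[:,1],h[:,0]][:,1:]
    cc=fit(hE,[0,0])
    for t in(.006,.003,.002,.002): 
        i=abs(np.hypot(*(q-cc).T)-R0)<t; cc=fit(q[i],cc)
    e=np.hypot(*(q[i]-cc).T)-R0; a=np.degrees(np.arctan2(*(q[i]-cc).T[::-1]))
    print(name,"n(tool)",nn.round(4),"x at centre",round(c[0]-((cc-c[1:])@nn[1:])/nn[0],4),"centre yz mm",(cc*1000).round(2),"npts",i.sum(),"rms",(e.std()*1000).round(2), "free circle", (circ(q[i])*1000).round(1))
    out[name]=(cc,nn)
    if name=="flange":
        # slot side edges: flange boundary pts at radius 45..53
        d=q-cc; rad=np.hypot(*d.T); th=np.degrees(np.arctan2(d[:,0],-d[:,1]))
        g=(rad>.046)&(rad<.051)&(abs(th)<40); L=th[g]; 
        sd=d[g][:,0]; print(" slot edges y mm: neg",(1000*np.median(sd[sd<0])).round(2) if (sd<0).any() else None,"pos",(1000*np.median(sd[sd>0])).round(2) if (sd>0).any() else None, "n",g.sum())
        st=d[(rad<.054)&(abs(th)<40)]
    for zz in():pass
np.save("T.npy",T)
E
python3 rel.py wrist2.npz .11
```

```text
disc n(tool) [-1.      0.0013 -0.0033] x at centre 0.0048 centre yz mm [-0.72  0.07] npts 293 rms 0.54 free circle [-0.7 -0.9 45.2]
flange n(tool) [-1.0e+00 -2.0e-04 -1.1e-03] x at centre 0.1103 centre yz mm [-1.38 -6.64] npts 220 rms 0.53 free circle [-1.4 -7.2 65.6]
 slot edges y mm: neg -12.89 pos 12.09 n 11
```

```bash
python3 - <<'E'
from h import *
from mouth import rayplane
from scipy.optimize import least_squares
T=np.load("T.npy"); z=np.load("wrist2.npz"); g=z["im"].mean(-1)
for u in(248,252,256):
    print(u,[(v,int(g[v,u]),*(1000*T[v,u]).round(0).astype(int).tolist()) for v in range(112,156,2)])
# top-view brightness contour
z=np.load("top.npz"); im=z["im"]; g=im.mean(-1).astype(np.float32)
n=nrm(30,162.9); O=np.array([.6356,-.0443,.175])
G=cv2.resize(g[90:190,235:335],None,fx=4,fy=4,interpolation=cv2.INTER_CUBIC)
for th in(145,155,165):
    b=(G>th).astype(np.uint8); cs,_=cv2.findContours(b,0,1); k=max(cs,key=cv2.contourArea)
    k=cv2.convexHull(k)[:,0].astype(float)
    px=(k+.5)/4-.5+[235,90]
    E=rayplane("top",px,O,n); ex=np.cross([0,1,0],n); ex/=np.linalg.norm(ex); ey=np.cross(n,ex)
    q=np.c_[(E-O)@ex,(E-O)@ey]
    c=least_squares(lambda p:np.hypot(*(q-p[:2]).T)-p[2],[0,0,.066],loss="soft_l1",f_scale=.001).x
    print(th,c[2],(O+ex*c[0]+ey*c[1]).round(4))
E
```

```text
248 [(112, 86, 198, -5, -80), (114, 56, 197, -5, -78), (116, 92, 294, -7, -77), (118, 164, 111, -4, -72), (120, 194, 110, -4, -70), (122, 193, 110, -4, -69), (124, 193, 111, -4, -67), (126, 193, 110, -4, -65), (128, 194, 110, -4, -63), (130, 168, 236, -6, -58), (132, 140, 234, -6, -55), (134, 141, 233, -6, -53), (136, 141, 235, -6, -50), (138, 141, 234, -6, -47), (140, 141, 235, -6, -45), (142, 140, 234, -6, -42), (144, 140, 235, -6, -39), (146, 141, 234, -6, -36), (148, 139, 235, -6, -34), (150, 174, 20, -3, -52), (152, 209, 18, -3, -51), (154, 209, 19, -3, -50)]
252 [(112, 82, 199, 0, -80), (114, 49, 225, 0, -79), (116, 132, 297, 0, -78), (118, 166, 111, 0, -72), (120, 194, 109, 0, -70), (122, 193, 110, 0, -69), (124, 193, 110, 0, -67), (126, 193, 111, 0, -65), (128, 194, 111, 0, -63), (130, 168, 234, 0, -58), (132, 140, 233, 0, -55), (134, 141, 234, 0, -53), (136, 141, 233, 0, -50), (138, 140, 234, 0, -47), (140, 141, 234, 0, -45), (142, 140, 234, 0, -42), (144, 140, 234, 0, -39), (146, 140, 233, -1, -37), (148, 140, 232, -1, -34), (150, 173, 20, 0, -52), (152, 208, 19, 0, -51), (154, 208, 18, 0, -50)]
256 [(112, 71, 203, 5, -80), (114, 71, 264, 5, -80), (116, 144, 303, 6, -78), (118, 168, 110, 3, -72), (120, 194, 111, 3, -70), (122, 193, 111, 3, -68), (124, 193, 111, 3, -67), (126, 193, 111, 3, -65), (128, 194, 110, 3, -63), (130, 168, 234, 5, -58), (132, 141, 234, 5, -55), (134, 141, 236, 5, -53), (136, 140, 235, 5, -50), (138, 141, 234, 5, -47), (140, 141, 235, 5, -45), (142, 140, 235, 5, -42), (144, 141, 234, 5, -39), (146, 140, 235, 5, -36), (148, 139, 234, 5, -34), (150, 173, 20, 2, -52), (152, 209, 20, 2, -51), (154, 208, 19, 2, -50)]
145 0.06696735066992966 [ 0.636  -0.0398  0.1745]
155 0.06601122131682151 [ 0.6365 -0.0399  0.1747]
165 0.06497915139662853 [ 0.6366 -0.0401  0.1748]
```

>>> {"method": "step_arm", "body": {
  "increments": [
    [0, 2.4, 6.2, 0.3, -0.2, 0, 0.4],
    [0, 8, 4.5, -10, -0.2, 0, 0.4],
    [0, 17, 1.5, -27, -0.2, 0, 0.4],
    [0, 27, -1.6, -44, -0.2, 0, 0.4],
    [0, 35, -4, -59, -0.2, 0, 0.4],
    [0, 38.1, -5, -64.8, -0.2, 0, 0.4],
    [0, 38.1, -5, -64.8, -0.2, 0, 0.4],
    [0, 38.1, -5, -64.8, -0.2, 0, 0.4],
    [0, 38.1, -5, -64.8, -0.2, 0, 0.4],
    [0, 38.1, -5, -64.8, -0.2, 0, 0.4]
  ]
}}

```text
clock: 7.75
ee_pos: [0.62, -0.0345, 0.206]
orientation: [[0.478, 0.762, -0.437], [-0.148, -0.42, -0.895], [-0.866, 0.493, -0.087]]
ft_force: [0.2, -0.2, -2.3]
grip_width: 0.147
```

```bash
python3 - <<'E'
from h import *
im,dd,W=cloud("wrist"); np.savez("wrist3.npz",im=im,d=dd,W=W)
cv2.imwrite("pics/w3.png",im)
s=sense(); O=np.array([.6364,-.0397,.1747]);n=nrm(30,162.9);R,d=frame(n,64.8); print(s["clock"],s["ft_force"]); print(todo(O+.036*n,R), "in tool",np.array(s["orientation"]).T@(O-s["ee_pos"])*1000)
E
python3 rel.py wrist3.npz .0355
```

```text
7.8 [-0.60532863 -0.0612968  -1.48842399]
(array([-0.8,  0.1, -0. ]), array([ 0.11, -0.02, -0.03])) in tool [35.6452521  -0.63272697  0.21585879]
disc n(tool) [-1.      0.0013 -0.0034] x at centre 0.0047 centre yz mm [-0.68 -0.04] npts 289 rms 0.52 free circle [-0.7 -1.  45.1]
flange n(tool) [-1.0e+00  7.0e-04 -1.4e-03] x at centre 0.0356 centre yz mm [-0.72 -0.25] npts 367 rms 0.47 free circle [-0.7 -0.6 65.7]
 slot edges y mm: neg -12.1 pos 12.37 n 16
```

View pics/w3.png

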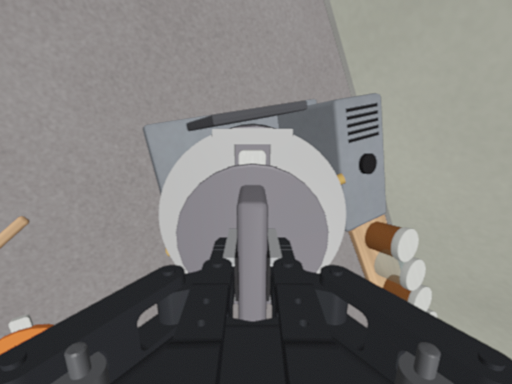

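The wrist view shows the lid concentric with the flange (disc ~(252,230)) and the lug centred in the slot at (252,155). The measured offset is under 0.3 mm, so I'll insert.

>>> {"method": "step_arm", "body": {
  "increments": [
    [0, 1.9, -0.6, -3.5, 0, 0, 0],
    [0, 3.8, -1.2, -6.9, 0, 0, 0],
    [0, 5.7, -1.8, -10.4, 0, 0, 0],
    [0, 7.6, -2.4, -13.9, 0, 0, 0],
    [0, 9.6, -3, -17.3, 0, 0, 0],
    [0, 11, -3.4, -19.9, 0, 0, 0],
    [0, 12, -3.7, -21.8, 0, 0, 0],
    [0, 12, -3.7, -21.8, 0, 0, 0],
    [0, 12, -3.7, -21.8, 0, 0, 0],
    [0, 12, -3.7, -21.8, 0, 0, 0]
  ]
}}

```text
clock: 9.05
ee_pos: [0.6316, -0.0382, 0.1843]
orientation: [[0.477, 0.762, -0.437], [-0.149, -0.42, -0.895], [-0.866, 0.492, -0.087]]
ft_force: [-7.3, 1.1, 5.6]
grip_width: 0.146
```

```bash
cat > st.py <<'E'
from h import *
s=sense(); O=np.array([.6364,-.0397,.1747]);n=nrm(30,162.9);R,d=frame(n,64.8); Rt=np.array(s["orientation"])
print(s["clock"],"in tool",(Rt.T@(O-s["ee_pos"])*1000).round(2),"F tool",(Rt.T@np.array(s["ft_force"])).round(1),"M tool",(Rt.T@np.array(s["moment"])).round(2),s["grip_width"],np.round(s["joint_positions"],2))
print("rot from insert pose",np.degrees(Ro.from_matrix(R.T@Rt).as_rotvec()).round(2))
E
python3 st.py
```

```text
9.05 in tool [10.84 -0.43  0.12] F tool [-8.5 -3.3  1.8] M tool [ 0.   -0.3  -0.69] 0.14569260866557077 [-0.13  0.44  1.93 -0.32  0.27  0.63]
rot from insert pose [-0.08 -0.1   0.01]
```

>>> {"method": "step_arm", "body": {
  "grip_force": 120,
  "increments": [
    [0, 0, 0, 0, 3.1, -1, -5.6],
    [0, 0, 0, 0, 6.2, -1.9, -11.3],
    [0, 0, 0, 0, 9.3, -2.9, -16.9],
    [0, 0, 0, 0, 12.4, -3.8, -22.5],
    [0, 0, 0, 0, 15.5, -4.8, -28.2],
    [0, 0, 0, 0, 18.6, -5.7, -33.8],
    [0, 0, 0, 0, 21.7, -6.7, -39.4],
    [0, 0, 0, 0, 24.9, -7.6, -45],
    [0, 0, 0, 0, 28, -8.6, -50.7],
    [0, 0, 0, 0, 31.1, -9.6, -56.3]
  ]
}}

```text
clock: 10.3
ee_pos: [0.6325, -0.0379, 0.1849]
orientation: [[0.479, -0.075, -0.874], [-0.147, -0.989, 0.005], [-0.865, 0.126, -0.485]]
ft_force: [-3.7, 1.5, 5.5]
grip_width: 0.146
```

```bash
python3 st.py
```

```text
10.3 in tool [10.9   0.17  1.54] F tool [-6.8 -0.5  0.6] M tool [-0.42 -0.17 -0.03] 0.14554375574022765 [-0.13  0.44  1.93 -0.32  0.27  1.77]
rot from insert pose [6.509e+01 1.000e-01 5.000e-02]
```

>>> {"method": "step_arm", "body": {
  "increments": [
    [0, 0, 0, 0, 1.2, -0.4, -2.2],
    [0, 0, 0, 0, 2.4, -0.7, -4.3],
    [0, 0, 0, 0, 3.6, -1.1, -6.5],
    [0, 0, 0, 0, 4.8, -1.5, -8.7],
    [0, 0, 0, 0, 6, -1.8, -10.8],
    [0, 0, 0, 0, 6.9, -2.1, -12.6],
    [0, 0, 0, 0, 7.4, -2.3, -13.4],
    [0, 0, 0, 0, 7.7, -2.3, -13.9],
    [0, 0, 0, 0, 7.7, -2.3, -13.9],
    [0, 0, 0, 0, 7.7, -2.3, -13.9]
  ]
}}

```text
clock: 11.55
ee_pos: [0.6324, -0.0381, 0.1848]
orientation: [[0.478, -0.312, -0.821], [-0.146, -0.95, 0.275], [-0.866, -0.012, -0.5]]
ft_force: [-3.0, 0.8, 6.0]
grip_width: 0.145
```

```bash
python3 st.py
```

```text
11.55 in tool [10.88  0.35  1.37] F tool [-6.8  0.1 -0.3] M tool [-0.27 -0.07  0.23] 0.14468215652469976 [-0.13  0.44  1.93 -0.31  0.27  2.04]
rot from insert pose [ 8.096e+01  5.000e-02 -3.000e-02]
```

>>> {"method": "step_arm", "body": {
  "increments": [
    [0, 0, 0, 0, 0.2, -0.1, -0.4],
    [0, 0, 0, 0, 0.5, -0.1, -0.9],
    [0, 0, 0, 0, 0.7, -0.2, -1.3],
    [0, 0, 0, 0, 1, -0.3, -1.7],
    [0, 0, 0, 0, 1, -0.3, -1.7],
    [0, 0, 0, 0, 1, -0.3, -1.7],
    [0, 0, 0, 0, 1, -0.3, -1.7],
    [0, 0, 0, 0, 1, -0.3, -1.7],
    [0, 0, 0, 0, 1, -0.3, -1.7],
    [0, 0, 0, 0, 1, -0.3, -1.7]
  ]
}}

```text
clock: 12.8
ee_pos: [0.6323, -0.0384, 0.1848]
orientation: [[0.478, -0.337, -0.811], [-0.146, -0.941, 0.305], [-0.866, -0.028, -0.499]]
ft_force: [-4.6, -1.5, 7.6]
grip_width: 0.145
```

```bash
python3 st.py; python3 - <<'E'
from h import *
im,dd,W=cloud("wrist"); np.savez("wrist4.npz",im=im,d=dd,W=W)
cv2.imwrite("pics/w4.png",im)
E
```

```text
12.8 in tool [10.89  0.07  1.27] F tool [-8.6  2.8 -0.5] M tool [-1.42 -0.03  0.83] 0.14478868986707596 [-0.13  0.44  1.93 -0.31  0.27  2.07]
rot from insert pose [ 8.277e+01  4.000e-02 -5.000e-02]
```

View pics/w4.png

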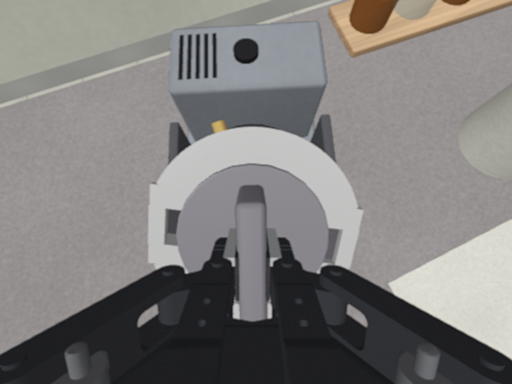

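The view shows the lid seated flush, empty slots at (172,228) and (335,245), and the bar in line with the tumbler. Torque jumped from 0.27 to 1.4 N m, so it is against the stop, past the catches. I'll relieve the torque, release and retreat.

>>> {"method": "step_arm", "body": {
  "increments": [
    [0, 0, 0, 0, -0.3, 0.1, 0.5],
    [0, 0, 0, 0, -0.6, 0.2, 1],
    [0, 0, 0, 0, -0.6, 0.2, 1],
    [0.5, 0, 0, 0, -0.6, 0.2, 1],
    [0.5, 0, 0, 0, -0.6, 0.2, 1],
    [0.5, 0, 0, 0, -0.6, 0.2, 1],
    [0.5, -5, 1.5, 9, -0.6, 0.2, 1],
    [0.5, -14, 4.4, 26, -0.6, 0.2, 1],
    [0.5, -30, 9, 54, -0.6, 0.2, 1],
    [0.5, -48, 15, 87, -0.6, 0.2, 1]
  ]
}}

```text
clock: 14.1
ee_pos: [0.5829, -0.0229, 0.2724]
orientation: [[0.476, -0.324, -0.817], [-0.146, -0.946, 0.29], [-0.867, -0.019, -0.498]]
ft_force: [-0.5, 0.5, 0.6]
grip_width: 0.497
```

```bash
cat > chk.py <<'E'
from h import *
im,dd,W=cloud("wrist"); np.savez("wrist5.npz",im=im,d=dd,W=W)
im2,_,_=cloud("top"); 
cv2.imwrite("pics/w5.png",im); cv2.imwrite("pics/t5.png",cv2.resize(im2,(800,600)))
s=sense(); O=np.array([.6364,-.0397,.1747]);n=nrm(30,162.9)
h=(W-O)@n; q=W-O; _,d0=frame(n,64.8); e=np.cross(n,d0); x=np.cos(np.radians(80))*d0-np.sin(np.radians(80))*e; y=np.cross(n,x)
X,Y=q@x,q@y; m=(h>.037)&(h<.05)&(np.hypot(X,Y)<.05)
P=np.c_[X[m],Y[m]]*1000; print("bar top h",np.median(h[m]),cv2.minAreaRect(P.astype(np.float32)))
m=(h>.002)&(h<.011)&(np.hypot(X,Y)<.05); print("disc h",np.median(h[m])); A=np.c_[X[m],Y[m],np.ones(m.sum())]; print("tilt",np.linalg.lstsq(A,h[m],rcond=None)[0].round(4))
print(s["clock"],s["ft_force"],s["grip_width"],s["ee_pos"])
E
python3 chk.py
```

```text
bar top h 0.04375886997081 ((-1.4251632690429688, 1.2582144737243652), (13.596771240234375, 69.23212432861328), 88.42900085449219)
disc h 0.006046458767141254
tilt [-0.002  -0.0024  0.006 ]
14.2 [ 0.48643434  0.56240283 -0.46488322] 0.49694792537508276 [ 0.58327194 -0.02257019  0.27545529]
```

View pics/w5.png

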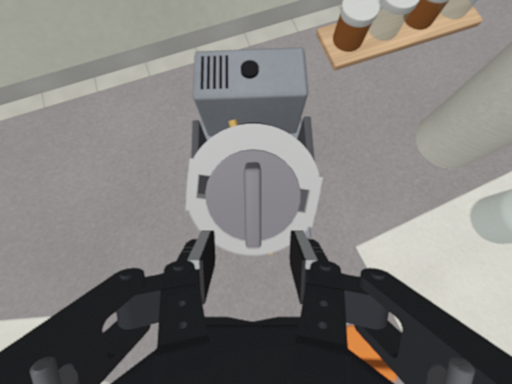

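```bash
python3 -c "
from plant import arm; print(arm.close_job())"
```

```text
the job is handed in; nothing more can be done
None
```

The barrel is closed and, by every check I could make, locked. I handed the job in at about 14.2 s of the 38 s allowed.

- **What I did:** I gripped the grey lid by its bar and lined it up over the slots. I re-measured the mouth with the wrist camera, because my first estimate was about 5 mm off. I then inserted the lid squarely and twisted it about 82° clockwise, released it and backed off along the barrel's axis.
- **Turn and click:** The catches resisted with about 0.4 N m. This fell to 0.27 N m at 81°, then rose to 1.4 N m against the end stop at about 82.8° of hand turn.
- **After release:** The disc top sits 6.0 mm above the flange, as it should when seated, and is level to within about 0.2°. The bar is about 1.6° past the nominal locked line, inside the 1 to 2° the stops allow. The hand was clear with near-zero force.
- **Not checked directly:** I had no reading of the two catches, so I infer the clicks from the torque and the final angle. I did not compare the bystanders against the first pictures. The wrist forces I read stayed around 10 N or less, and none pointed to a knock.

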